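# Pack the capped samples in the transport carrier

### The job

Pack the three capped samples into the carrier, each standing upright on the floor of the socket made for its shape: the wide jar in the large round hole, the slim vial in the small round hole, the square bottle in the square hole. Keep them upright and set them down rather than dropping them. Leave the three open, empty containers standing where they are.

Things in the scene. Friction and masses are not known exactly. Their poses are not given: they have to be found in the camera images.
- carrier: Low grey transport tray, 112 mm (its x) by 286 mm (its y), floor 5 mm thick, rim 22 mm high, steel loop handle at each short end reaching to 164 mm from its centre; fixed to the bench. It holds three yellow inserts in a row along its y, 90 mm apart, in any order. Origin: centre of its underside, z up.
- jar_socket: Socket for the jar: large round hole, 68 mm across. Yellow square insert, 88 x 88 mm, 14 mm thick, fixed in the carrier with its underside 5 mm above the bench (on the carrier's floor); the hole goes right through it to that floor. Origin: centre of the hole at the underside of the insert (so where the sample's underside centre belongs); x and y along the insert's sides, z up.
- vial_socket: Socket for the vial: small round hole, 48 mm across. Yellow square insert, 88 x 88 mm, 14 mm thick, fixed in the carrier with its underside 5 mm above the bench (on the carrier's floor); the hole goes right through it to that floor. Origin: centre of the hole at the underside of the insert (so where the sample's underside centre belongs); x and y along the insert's sides, z up.
- bottle_socket: Socket for the square bottle: square hole, 56 x 56 mm. Yellow square insert, 88 x 88 mm, 14 mm thick, fixed in the carrier with its underside 5 mm above the bench (on the carrier's floor); the hole goes right through it to that floor. Origin: centre of the hole at the underside of the insert (so where the sample's underside centre belongs); x and y along the insert's sides, z up.
- jar: Capped jar, a sample: round, wide and short, 55 mm tall; body 45 mm across, ribbed screw cap 48 mm across on the top 21 mm (total about 50 mm over the ribs). About 70 g. Origin: centre of its underside, z up along its axis. Stands loose on the bench.
- vial: Capped vial, a sample: round and slim, 75 mm tall; body 26 mm across, ribbed screw cap 28 mm across on the top 23 mm. About 40 g. Origin: centre of its underside, z up along its axis. Stands loose on the bench.
- bottle: Capped square bottle, a sample: square body 36 x 36 mm and 45 mm high, with a round ribbed screw cap 33 mm across on top of it, 65 mm tall in all. x and y square to its sides. About 60 g. Origin: centre of its underside, z up along its axis. Stands loose on the bench.
- open_jar: Open empty jar, like the jar but without a cap: body 45 mm across, bare open neck 40 mm across, 46 mm tall. Not to be packed. Origin: centre of its underside, z up along its axis. Stands loose on the bench.
- open_vial: Open empty vial, like the vial but without a cap: body 26 mm across, bare open neck 22 mm across, 66 mm tall. Not to be packed. Origin: centre of its underside, z up along its axis. Stands loose on the bench.
- open_bottle: Open empty square bottle, like the square bottle but without a cap: body 36 x 36 mm, bare open neck 28 mm across, 58 mm tall. Not to be packed. Origin: centre of its underside, z up along its axis. Stands loose on the bench.

How it is judged:
By the outcome, as a careful person would: the job done as asked, in the order asked, and still so for the second after the job is handed in, with the robot touching nothing.
It also fails if it takes over 96 s, if anything falls off the work surface, if the arm or the gripper's body presses on something with over 40 N, if the wrist force passes 120 N, or if a joint passes its speed limit or range.

### The arm

A 6-joint arm with a two-finger parallel gripper is mounted at the origin on the work surface. World frame = base frame: x ahead of the robot, y to its left, z up, the work surface at z = 0. Lengths are in mm, angles in rad, forces in N, time in s.
With the tool pointing down it reaches from about 400 to 925 mm from the base axis. Payload 12.5 kg.
Tool frame: the origin (TCP) lies midway between the tips of the shut fingers; the grasp point (between the pads) lies 19 mm behind it; z points along the fingers, y is the line along which they close (so a half turn about z gives the same grasp; the last joint's range is limited). The gripper opens to 95 mm and grips with 3 to 60 N. Pads are 20 mm wide; open, the fingers measure 119 mm over their backs; the gripper's body (75 mm by 180 mm) begins 59 mm behind the grasp point.
Start: joints at [1.206, 0.491, 1.559, -0, 1.092, -0.106], TCP at [159.932, 604.209, 214.661] pointing down, gripper open.
Joint ranges: [-3.1, 3.1], [-0.84, 2.19], [0.05, 2.79], [-1.13, 4.28], [0.06, 2.93], [-2.69, 2.69]. Speed limits (rad/s): [2.22, 2.22, 2.79, 3.14, 3.14, 3.14].

### API

Orientations are given as [roll, pitch, yaw] about the fixed x, y, z axes, in that order (R = Rz(yaw) Ry(pitch) Rx(roll)).
In Python, from cell import state, viewer, env, models gives the robot as it stands. The module is installed in compiled form; this text tells all that it offers.
- The arm moves only by the tool arm_command, never from a script. Its argument "rows" is a list of rows, each a list of 2 entries, a list of its own where there are three numbers: the shift along the tool's x, y, z normalised to -1 to 1, where 1 is 0.25 m, then the turn about the tool's z normalised to -1 to 1, where 1 is pi rad. A call has exactly 5 rows; each row shifts and turns the commanded pose from where the row before left it, along the tool's axes as they then stand; what a row does not reach is not made up. A row lasts 1/10 s, in which the tool goes at most 50 mm and 8.59 degrees, less where a joint would pass 70% of its speed; a pose out of reach is approached as far as the arm can. A call with a number of a shift or a turn outside -1 to 1 is refused whole. A call with a gripper value outside its range is refused whole. "claw" is the opening, from 0 (shut) to 1 (fully open), set as the call begins (left out, the last holds). The fingers move at their own pace and stop on an object; the grip force is fixed at half the most. Time passes only in rows, so rows that do not move let the fingers close, or fill a call up. It gives the time, the measured TCP pose, the force, the opening and the grip force at its end, in the units of the state.
- state(): the state, without advancing time (a new reading comes with each control period).
- viewer.read_camera(name): name is "scene" or "side" or "wrist"; returns (picture, depth): 400x640x3 uint8, red, green, blue; 400x640 float32, mm along the optical axis (not along the pixel's ray), 0 where there is no reading.
- viewer.get_calibration(name): a dict with "camera_matrix" (3x3 intrinsics, pixels), "world_to_cam" (4x4, takes a point from world to camera coordinates). Camera axes: x right, y up, looking along -z (the intrinsics and any distortion apply to the point x, -y, -z); pixel columns grow to the right and rows downward; lengths in mm; the calibration is good to about 2 mm. A picture is of the moment at which its call begins: read the wrist's pose just before it. get_calibration takes no time and is no camera call; for the wrist camera it gives the pose at the moment of the call.
- env.job_done(): hands the job in; it is judged then, once.
Trained networks look in the newest picture that a camera, given by its name, has taken for a name from the list of things; names that differ only in an ending like _2 or _b are one class to them, and where a whole thing is asked for, a point or a joint stands for the part that bears it (a point fixed in the world has none). Each returns a list of dicts, best first, with "confidence" (0 to 1); they miss things now and then, are a little off and sometimes report something else, mostly with a low value. They report only what shows in the picture. A call takes as long as a camera call.
- models.search_frame(camera, label): "position" ([x, y, z] in mm, in world coordinates, good to about 4 mm: the middle of the surface that is visible of it).
- models.mark_of(camera, label): "position" ([x, y, z] in mm, in world coordinates, good to about 4 mm: a listed point, or the origin of a listed thing).
The state is a dict: "t": time; "joints": joint angles; "qvel": joint speeds; "tau": joint torques, N m; "eef_pos": TCP position; "tcp_rot": TCP orientation; "ft_force": force on the tool from outside, world axes, zero at the start; "moment": the same for the moment, N m; "opening": opening from 0.0 (shut) to 1.0 (fully open); "grip_force": force on a finger pad.
Only numpy, scipy, OpenCV 4.12 (cv2) and the standard library are available. Lean on these libraries where they do the work, as an engineer would, in place of code of your own. Each camera call takes 0.05 s, during which the arm holds its last target. There are 200 camera calls.

## Working session

There is one attempt and no reset: what is moved stays moved. The work goes in short steps, Python scripts to look and compute and a tool call to move; the robot and the scene stay as the last step left them, time stands still between calls to the robot, and variables do not carry over. Pictures are saved under pics/ and viewed, at most 14 in all, crops included, and the job is handed in when it is done.

Besides the shell and the picture viewer there is one more tool, called by a JSON object that holds its "fn" and its "kwargs", one argument or row to a line. arm_command: Moves the arm, as the interface text tells. Scaled input: -1 to 1 covers 0.25 m each way for a shift and pi rad each way for a turn. Its arguments: {"type":"object","properties":{"rows":{"type":"array","items":{"type":"array"}},"claw":{"type":"number"}},"required":["rows"]}

```bash
mkdir -p pics; python3 - <<'E'
from cell import state, viewer, env, models
import cv2,numpy as np
s=state();print(s['t'],s['eef_pos'],s['tcp_rot'],s['opening'])
for c in ['scene','side']:
    p,d=viewer.read_camera(c);cv2.imwrite(f'pics/{c}0.png',p[:,:,::-1])
    for l in ['jar','vial','bottle','open_jar','open_vial','open_bottle','jar_socket','vial_socket','bottle_socket','carrier']:
        print(c,l,[(np.round(r['position']).tolist(),round(r['confidence'],2)) for r in models.mark_of(c,l)[:3]])
print(state()['t'])
E
```

```text
0.0 [159.82283621 603.94364496 214.0466582 ] [-3.14042858e+00 -1.41730528e-04  2.88277456e+00] 1.0003071802993602
scene jar [([461.0, -349.0, -1.0], 0.82)]
scene vial [([587.0, -107.0, 1.0], 0.75)]
scene bottle [([603.0, -362.0, 2.0], 0.67)]
scene open_jar []
scene open_vial [([577.0, -224.0, -1.0], 0.53)]
scene open_bottle [([449.0, -84.0, 1.0], 0.51)]
scene jar_socket [([529.0, 247.0, 8.0], 0.84)]
scene vial_socket [([509.0, 156.0, 0.0], 0.97)]
scene bottle_socket [([546.0, 332.0, 2.0], 0.58)]
scene carrier [([527.0, 244.0, -2.0], 0.91)]
side jar [([464.0, -351.0, 3.0], 0.78)]
side vial [([586.0, -101.0, -2.0], 0.63), ([598.0, -363.0, 0.0], 0.19)]
side bottle [([601.0, -363.0, 0.0], 0.91)]
side open_jar [([445.0, -222.0, 3.0], 0.65), ([549.0, 331.0, 8.0], 0.54), ([461.0, -353.0, 2.0], 0.28)]
side open_vial [([577.0, -228.0, -5.0], 0.87)]
side open_bottle [([450.0, -85.0, 5.0], 0.64)]
side jar_socket [([525.0, 240.0, 7.0], 0.96)]
side vial_socket [([506.0, 154.0, 6.0], 0.84)]
side bottle_socket [([549.0, 330.0, 3.0], 0.84), ([506.0, 153.0, 7.0], 0.59)]
side carrier [([527.0, 241.0, -1.0], 0.94)]
1.1
```

View pics/scene0.png

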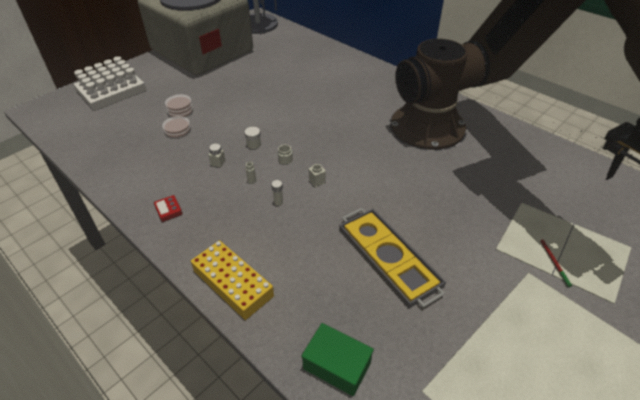

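View pics/side0.png

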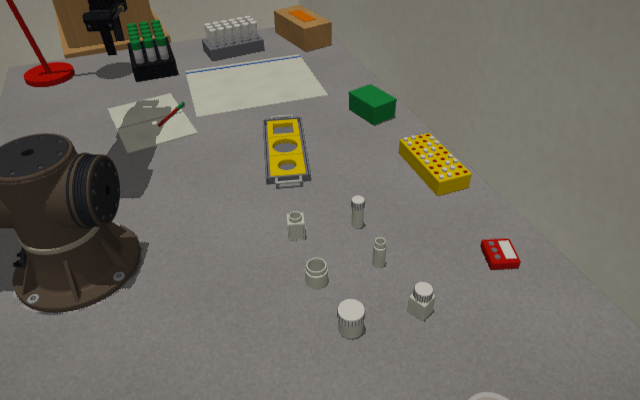

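The scene picture shows the carrier at about (390,255), with the small round hole nearest (368,230), then the large round hole (390,252), then the square one (412,278). The capped jar is at (252,137), the bottle at (216,155) and the vial at (277,192). The side view agrees. Next I turn the tool so the fingers close across the carrier, then head for the jar.

{"fn": "arm_command", "kwargs": {
  "rows": [
    [[0,0,0],0.047],
    [[0,0,0],0.047],
    [[0,0,0],0.047],
    [[0,0,0],0.047],
    [[0,0,0],0.047]
  ],
  "claw": 1
}}

```text
t: 1.6
eef_pos: [159.9, 604.2, 214.7]
tcp_rot: [3.142, -0.0, 2.138]
ft_force: [0.4, -0.6, -0.1]
opening: 1.001
grip_force: 0.0
```

{"fn": "arm_command", "kwargs": {
  "rows": [
    [[0,0,0],0.047],
    [[0,0,0],0.047],
    [[0,0,0],0.047],
    [[0,0,0],0.047],
    [[0,0,0],0.047]
  ]
}}

```text
t: 2.1
eef_pos: [159.9, 604.2, 214.6]
tcp_rot: [3.142, 0.0, 1.4]
ft_force: [0.7, -0.9, 0.5]
opening: 1.003
grip_force: 0.0
```

{"fn": "arm_command", "kwargs": {
  "rows": [
    [[0,0,0],0.017],
    [[-0.123,0.143,0],0],
    [[-0.123,0.143,0],0],
    [[-0.123,0.143,0],0],
    [[-0.123,0.143,0],0]
  ]
}}

```text
t: 2.6
eef_pos: [273.6, 451.7, 214.7]
tcp_rot: [3.141, -0.0, 1.353]
ft_force: [1.8, 1.2, -0.2]
opening: 0.999
grip_force: 0.0
```

{"fn": "arm_command", "kwargs": {
  "rows": [
    [[-0.123,0.143,0],0],
    [[-0.123,0.143,0],0],
    [[-0.123,0.143,0],0],
    [[-0.123,0.143,0],0],
    [[-0.123,0.143,0],0]
  ]
}}

```text
t: 3.1
eef_pos: [415.1, 262.8, 214.9]
tcp_rot: [3.141, -0.0, 1.353]
ft_force: [0.5, 0.5, -0.0]
opening: 1.003
grip_force: 0.0
```

{"fn": "arm_command", "kwargs": {
  "rows": [
    [[-0.123,0.143,0],0],
    [[-0.123,0.143,0],0],
    [[-0.123,0.143,0],0],
    [[0,0,0],0],
    [[0,0,0],0]
  ]
}}

```text
t: 3.6
eef_pos: [499.2, 150.4, 214.5]
tcp_rot: [-3.141, -0.0, 1.351]
ft_force: [-0.1, -0.1, -0.8]
opening: 1.0
grip_force: 0.0
```

```bash
python3 - <<'E'
from cell import state, viewer, env, models
import cv2,numpy as np
s=state();print(s['t'],s['eef_pos'],s['tcp_rot'])
c='wrist'
p,d=viewer.read_camera(c);cv2.imwrite(f'pics/w1.png',p[:,:,::-1])
print(np.round(np.linalg.inv(viewer.get_calibration(c)['world_to_cam']),2))
print(viewer.get_calibration(c)['camera_matrix'])
for l in ['jar_socket','vial_socket','bottle_socket','carrier']:
        print(c,l,[(np.round(r['position']).tolist(),round(r['confidence'],2)) for r in models.mark_of(c,l)[:3]])
E
```

```text
3.6 [499.21127616 150.36990238 214.47126357] [-3.14121832e+00 -3.24538007e-05  1.35051927e+00]
[[ 9.8000e-01  2.1000e-01  7.0000e-02  5.1666e+02]
 [-2.2000e-01  9.3000e-01  2.9000e-01  2.3351e+02]
 [-0.0000e+00 -3.0000e-01  9.5000e-01  3.8409e+02]
 [ 0.0000e+00  0.0000e+00  0.0000e+00  1.0000e+00]]
[[309.64237456   0.         315.03797603]
 [  0.         309.64237456 197.91278135]
 [  0.           0.           1.        ]]
wrist jar_socket []
wrist vial_socket []
wrist bottle_socket []
wrist carrier [([522.0, 241.0, 1.0], 0.7)]
```

View pics/w1.png

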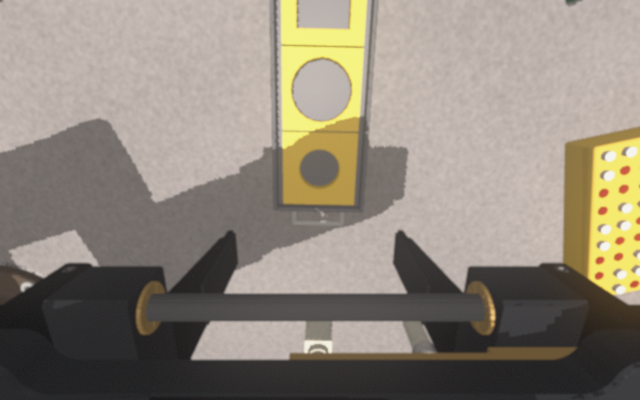

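The wrist view shows the carrier end-on. The vial hole is centred at (319,168), the jar hole at (321,89), and the square hole is cut off at the top. The tool is nearly square to the carrier.

```bash
cat > h.py <<'E'
from cell import state, viewer, env, models
import cv2,numpy as np
def ray(cam,uv,z,cal=None):
    cal=cal or viewer.get_calibration(cam); K=np.array(cal['camera_matrix']); T=np.linalg.inv(cal['world_to_cam'])
    a=np.linalg.solve(K,[uv[0],uv[1],1]); d=T[:3,:3]@[a[0],-a[1],-a[2]]; o=T[:3,3]
    return o+d*(z-o[2])/d[2]
def to(x,y,z,yaw=None):
    s=state(); p=s['eef_pos']; w=s['tcp_rot'][2]; d=np.array([x,y,z])-p
    t=np.array([np.cos(w)*d[0]+np.sin(w)*d[1], np.sin(w)*d[0]-np.cos(w)*d[1], -d[2]])
    print('mm',np.round(t,1),'norm',np.round(t/250,3),'rows>=',np.ceil(np.linalg.norm(t)/50),'turn',0 if yaw is None else round((w-yaw)/np.pi,3))
E
python3 - <<'E'
from h import *
im=cv2.imread('pics/w1.png'); hsv=cv2.cvtColor(im,cv2.COLOR_BGR2HSV)
m=((hsv[:,:,1]>110)&(hsv[:,:,0]>15)&(hsv[:,:,0]<40)).astype(np.uint8)
m[:,:260]=0;m[:,385:]=0;m[230:]=0
cs,h=cv2.findContours(m,cv2.RETR_CCOMP,cv2.CHAIN_APPROX_NONE)
P=[]
for c,hh in zip(cs,h[0]):
    if cv2.contourArea(c)>500:
        pts=np.array([ray('wrist',q[0],19)[:2] for q in c],np.float32)
        (x,y),wh,a=cv2.minAreaRect(pts); print(hh[3]>=0,np.round([x,y,*wh,a],1))
to(462,-350,200)
E
```

```text
False [520.  222.1 223.2  87.5  76.3]
True [504.3 158.7  45.1  48.1  77.6]
True [525.  244.2  66.6  67.   33.3]
mm [-498.3   72.2   14.8] norm [-1.993  0.289  0.059] rows>= 11.0 turn 0
```

{"fn": "arm_command", "kwargs": {
  "rows": [
    [[-0.195,0.024,0],0],
    [[-0.195,0.024,0],0],
    [[-0.195,0.024,0],0],
    [[-0.195,0.024,0],0],
    [[-0.195,0.024,0],0]
  ]
}}

```text
t: 4.35
eef_pos: [475.1, -94.2, 214.9]
tcp_rot: [3.141, -0.0, 1.355]
ft_force: [1.0, 0.7, -0.2]
opening: 1.004
grip_force: 0.0
```

{"fn": "arm_command", "kwargs": {
  "rows": [
    [[-0.195,0.024,0],0],
    [[-0.195,0.024,0],0],
    [[-0.195,0.024,0],0],
    [[-0.195,0.024,0],0],
    [[-0.195,0.024,0],0]
  ]
}}

```text
t: 4.85
eef_pos: [452.1, -338.9, 214.8]
tcp_rot: [3.141, 0.0, 1.354]
ft_force: [0.5, 0.5, 0.2]
opening: 1.004
grip_force: 0.0
```

{"fn": "arm_command", "kwargs": {
  "rows": [
    [[-0.195,0.024,0],0],
    [[-0.195,0.024,0],0],
    [[0,0,0],0],
    [[0,0,0],0],
    [[0,0,0],0]
  ]
}}

```text
t: 5.35
eef_pos: [443.2, -434.0, 214.6]
tcp_rot: [-3.141, -0.001, 1.354]
ft_force: [0.8, 0.9, -0.1]
opening: 0.997
grip_force: 0.0
```

```bash
python3 - <<'E'
from h import *
s=state();print(s['t'],s['eef_pos'],s['tcp_rot'])
p,d=viewer.read_camera('wrist');cv2.imwrite('pics/w2.png',p[:,:,::-1])
for l in ['jar','bottle','vial','open_jar','open_vial']:
        print(l,[(np.round(r['position']).tolist(),round(r['confidence'],2)) for r in models.mark_of('wrist',l)[:3]])
E
```

```text
5.35 [ 443.22607737 -434.04876545  214.59374707] [-3.14126121e+00 -5.63171581e-04  1.35421315e+00]
jar [([462.0, -351.0, -3.0], 0.58)]
bottle [([600.0, -363.0, 1.0], 0.96)]
vial []
open_jar []
open_vial []
```

View pics/w2.png

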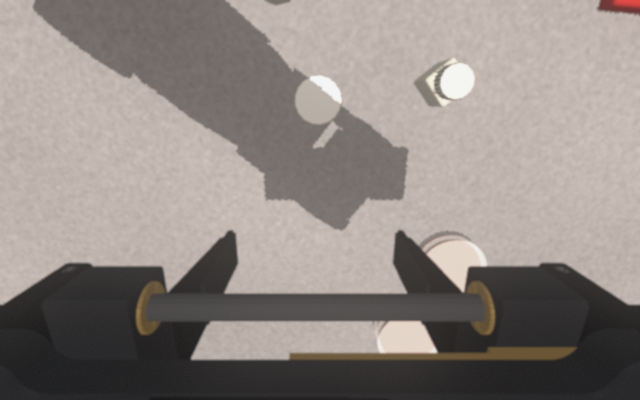

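The capped jar shows at (318,100), partly in the arm's shadow. The bottle's cap is at (455,81), with its body rotated by roughly 35–40°. The dishes behind it, around (450,255), are not in the way.

```bash
python3 - <<'E'
from h import *
im=cv2.imread('pics/w2.png')
cv2.imwrite('pics/b.png',cv2.resize(im[45:120,390:490],None,fx=6,fy=6,interpolation=cv2.INTER_CUBIC))
j=ray('wrist',(318.5,100),55);b=ray('wrist',(455,81),65);print(j,b)
to(*j[:2],120);to(*j[:2],25)
E
```

```text
[ 464.50931058 -352.45334272   55.        ] [ 596.98675369 -363.66802694   65.        ]
mm [85.1  3.1 94.9] norm [0.34  0.012 0.38 ] rows>= 3.0 turn 0
mm [ 85.1   3.1 189.9] norm [0.34  0.012 0.76 ] rows>= 5.0 turn 0
```

View pics/b.png

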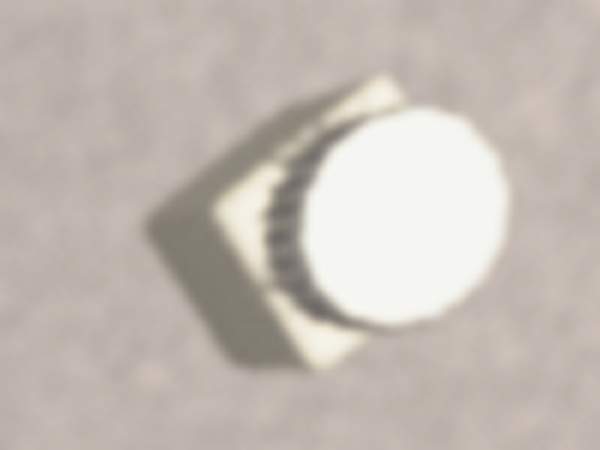

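The crop shows three top corners of the bottle body: left (213,212), bottom (318,370) and top (390,75). I will use these for its yaw. First the jar goes in.

```bash
python3 - <<'E'
from h import *
f=lambda u,v: ray('wrist',(390+u/6,45+v/6),45)[:2]
L,B,T=f(213,212),f(318,370),f(390,75)
for a,b in((L,B),(L,T)): d=b-a;print(np.hypot(*d),np.degrees(np.arctan2(d[1],d[0])))
print((B+T)/2)
E
```

```text
33.48144526283088 -63.17123177683148
34.81766189777383 25.75635920387704
[ 599.2151462  -364.59383727]
```

{"fn": "arm_command", "kwargs": {
  "rows": [
    [[0.17,0.006,0],0],
    [[0.17,0.004,0],0],
    [[0,0,0.18],0],
    [[0,0,0.18],0],
    [[0,0,0.18],0]
  ]
}}

```text
t: 6.15
eef_pos: [464.0, -352.5, 78.8]
tcp_rot: [3.14, 0.001, 1.354]
ft_force: [0.1, -1.4, 0.2]
opening: 0.999
grip_force: 0.0
```

{"fn": "arm_command", "kwargs": {
  "rows": [
    [[0,0,0.12],0],
    [[0,0,0.06],0],
    [[0,0,0.04],0],
    [[0,0,0],0],
    [[0,0,0],0]
  ]
}}

```text
t: 6.65
eef_pos: [464.0, -353.3, 25.3]
tcp_rot: [3.141, 0.0, 1.353]
ft_force: [-0.2, -0.5, 0.4]
opening: 1.003
grip_force: 0.0
```

{"fn": "arm_command", "kwargs": {
  "rows": [
    [[0,0,0],0],
    [[0,0,0],0],
    [[0,0,0],0],
    [[0,0,0],0],
    [[0,0,0],0]
  ],
  "claw": 0
}}

```text
t: 7.15
eef_pos: [463.6, -353.1, 24.8]
tcp_rot: [3.141, 0.0, 1.353]
ft_force: [0.2, 0.9, -0.5]
opening: 0.638
grip_force: 0.0
```

{"fn": "arm_command", "kwargs": {
  "rows": [
    [[0,0,0],0],
    [[0,0,0],0],
    [[0,0,0],0],
    [[0,0,0],0],
    [[0,0,0],0]
  ]
}}

```text
t: 7.65
eef_pos: [463.6, -353.1, 24.6]
tcp_rot: [-3.142, -0.0, 1.353]
ft_force: [-0.6, -0.2, 1.0]
opening: 0.5
grip_force: 30.0
```

{"fn": "arm_command", "kwargs": {
  "rows": [
    [[0,0,-0.06],0],
    [[0,0,-0.14],0],
    [[0,0,-0.14],0],
    [[0,0,-0.08],0],
    [[0.09,-0.01,0],0]
  ]
}}

```text
t: 8.15
eef_pos: [466.9, -332.8, 132.4]
tcp_rot: [3.137, 0.003, 1.351]
ft_force: [0.3, -0.2, -1.0]
opening: 0.498
grip_force: 30.0
```

{"fn": "arm_command", "kwargs": {
  "rows": [
    [[0.184,-0.021,0],0],
    [[0.184,-0.021,0],0],
    [[0.184,-0.021,0],0],
    [[0.184,-0.021,0],0],
    [[0.184,-0.021,0],0]
  ]
}}

```text
t: 8.65
eef_pos: [490.0, -98.6, 129.7]
tcp_rot: [3.141, -0.0, 1.352]
ft_force: [0.5, -0.8, -0.7]
opening: 0.502
grip_force: 30.0
```

{"fn": "arm_command", "kwargs": {
  "rows": [
    [[0.184,-0.021,0],0],
    [[0.184,-0.021,0],0],
    [[0.184,-0.021,0],0],
    [[0.184,-0.021,0],0],
    [[0.184,-0.021,0],0]
  ]
}}

```text
t: 9.15
eef_pos: [514.1, 131.8, 129.7]
tcp_rot: [3.142, -0.0, 1.353]
ft_force: [1.7, -0.7, 0.0]
opening: 0.5
grip_force: 30.0
```

{"fn": "arm_command", "kwargs": {
  "rows": [
    [[0.184,-0.021,0],0],
    [[0.184,-0.021,0],0],
    [[0.087,-0.011,0],0],
    [[0,0,0],0],
    [[0,0,0],0]
  ]
}}

```text
t: 9.65
eef_pos: [525.5, 243.8, 129.3]
tcp_rot: [-3.141, 0.0, 1.354]
ft_force: [-0.8, 0.6, -0.6]
opening: 0.501
grip_force: 30.0
```

```bash
python3 - <<'E'
from h import *
print(state()['t'],state()['eef_pos'],state()['opening'])
to(525.5,244,30.5)
E
```

```text
9.65 [525.51102451 243.800351   129.32803709] 0.5007260005440703
mm [ 0.2 -0.1 98.8] norm [ 0.001 -0.     0.395] rows>= 2.0 turn 0
```

{"fn": "arm_command", "kwargs": {
  "rows": [
    [[0,0,0.14],0],
    [[0,0,0.14],0],
    [[0,0,0.06],0],
    [[0,0,0.03],0],
    [[0,0,0.015],0]
  ]
}}

```text
t: 10.15
eef_pos: [526.1, 242.9, 33.1]
tcp_rot: [-3.141, 0.0, 1.352]
ft_force: [-0.2, 0.5, -0.1]
opening: 0.499
grip_force: 30.0
```

{"fn": "arm_command", "kwargs": {
  "rows": [
    [[0,0,0.008],0],
    [[0,0,0.004],0],
    [[0,0,0.001],0],
    [[0,0,0],0],
    [[0,0,0],0]
  ]
}}

```text
t: 10.65
eef_pos: [526.0, 243.9, 30.5]
tcp_rot: [3.141, -0.0, 1.353]
ft_force: [-0.8, 0.1, -0.1]
opening: 0.5
grip_force: 30.0
```

{"fn": "arm_command", "kwargs": {
  "rows": [
    [[0,0,0.001],0],
    [[0,0,0.001],0],
    [[0,0,0.001],0],
    [[0,0,0],0],
    [[0,0,0],0]
  ]
}}

```text
t: 11.15
eef_pos: [525.9, 243.8, 29.6]
tcp_rot: [3.141, -0.0, 1.353]
ft_force: [-1.2, -0.3, 4.2]
opening: 0.5
grip_force: 30.0
```

{"fn": "arm_command", "kwargs": {
  "rows": [
    [[0,0,0],0],
    [[0,0,0],0],
    [[0,0,0],0],
    [[0,0,0],0],
    [[0,0,0],0]
  ]
}}

```text
t: 11.65
eef_pos: [525.9, 243.8, 29.6]
tcp_rot: [3.141, -0.0, 1.353]
ft_force: [-1.8, -0.4, 5.0]
opening: 0.504
grip_force: 30.0
```

{"fn": "arm_command", "kwargs": {
  "rows": [
    [[0,0,0],0],
    [[0,0,0],0],
    [[0,0,0],0],
    [[0,0,0],0],
    [[0,0,0],0]
  ],
  "claw": 1
}}

```text
t: 12.15
eef_pos: [525.9, 243.8, 29.3]
tcp_rot: [-3.142, -0.0, 1.353]
ft_force: [-0.7, -0.3, 0.3]
opening: 0.861
grip_force: 0.0
```

{"fn": "arm_command", "kwargs": {
  "rows": [
    [[0,0,0],0],
    [[0,0,-0.1],0],
    [[0,0,-0.16],0],
    [[0,0,-0.19],0],
    [[0,0,-0.19],0]
  ]
}}

```text
t: 12.65
eef_pos: [525.5, 243.7, 191.0]
tcp_rot: [-3.141, 0.0, 1.353]
ft_force: [0.0, 0.8, -0.6]
opening: 1.001
grip_force: 0.0
```

{"fn": "arm_command", "kwargs": {
  "rows": [
    [[-0.183,0.06,0],0],
    [[-0.183,0.06,0],0],
    [[-0.183,0.06,0],0],
    [[-0.183,0.06,0],0],
    [[-0.183,0.06,0],0]
  ]
}}

```text
t: 13.15
eef_pos: [549.5, 2.4, 189.6]
tcp_rot: [3.141, -0.0, 1.353]
ft_force: [0.5, 0.5, -0.2]
opening: 0.998
grip_force: 0.0
```

{"fn": "arm_command", "kwargs": {
  "rows": [
    [[-0.183,0.06,0],0],
    [[-0.183,0.06,0],0],
    [[-0.183,0.06,0],0],
    [[-0.183,0.06,0],0],
    [[0,0,0],0]
  ]
}}

```text
t: 13.65
eef_pos: [568.8, -192.5, 189.0]
tcp_rot: [3.141, 0.001, 1.348]
ft_force: [0.2, 0.9, 1.2]
opening: 1.001
grip_force: 0.0
```

```bash
python3 - <<'E'
from h import *
s=state();print(s['t'],s['eef_pos'],s['tcp_rot'])
p,d=viewer.read_camera('wrist');cv2.imwrite('pics/w3.png',p[:,:,::-1])
for l in ['vial','open_vial']:
        print(l,[(np.round(r['position']).tolist(),round(r['confidence'],2)) for r in models.mark_of('wrist',l)[:3]])
E
```

```text
13.65 [ 568.81244526 -192.50322816  189.04061402] [3.14077642e+00 7.98943871e-04 1.34830419e+00]
vial [([591.0, -102.0, 2.0], 0.78)]
open_vial [([582.0, -225.0, 3.0], 0.56)]
```

View pics/w3.png

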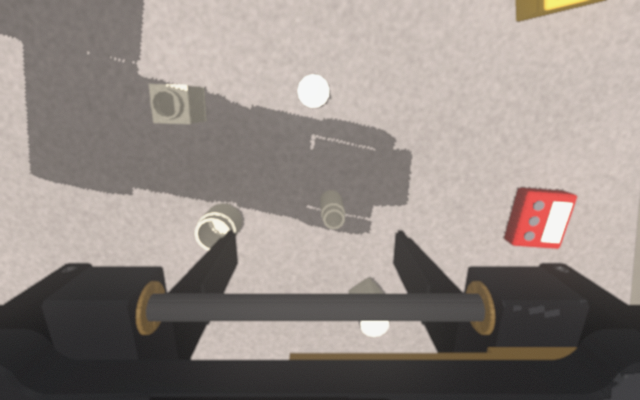

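The vial's white cap is at (314,91). The open vial at (333,213) and the other containers stay clear of the fingers.

```bash
python3 - <<'E'
from h import *
v=ray('wrist',(313.5,91),75);print(v,state()['eef_pos'],state()['tcp_rot'])
to(*v[:2],44)
E
```

```text
[586.59604679 -96.42893649  75.        ] [ 568.3545986  -187.07925942  189.0978525 ] [-3.14087397e+00 -4.31393144e-04  1.35227569e+00]
mm [ 92.4  -1.8 145.1] norm [ 0.37  -0.007  0.58 ] rows>= 4.0 turn 0
```

{"fn": "arm_command", "kwargs": {
  "rows": [
    [[0.1,-0.003,0],0],
    [[0.15,0,0],0],
    [[0.1,0,0],0],
    [[0,0,0.16],0],
    [[0,0,0.19],0]
  ]
}}

```text
t: 14.3
eef_pos: [587.9, -99.3, 102.9]
tcp_rot: [3.137, 0.0, 1.357]
ft_force: [-0.1, -0.0, -1.3]
opening: 1.001
grip_force: 0.0
```

{"fn": "arm_command", "kwargs": {
  "rows": [
    [[0,0,0.13],0],
    [[0,0,0.07],0],
    [[0,0,0.03],0],
    [[0,0,0],0],
    [[0,0,0],0]
  ]
}}

```text
t: 14.8
eef_pos: [587.3, -101.3, 45.4]
tcp_rot: [3.14, -0.0, 1.354]
ft_force: [0.1, -0.4, 0.1]
opening: 1.001
grip_force: 0.0
```

{"fn": "arm_command", "kwargs": {
  "rows": [
    [[0,0,0],0],
    [[0,0,0],0],
    [[0,0,0],0],
    [[0,0,0],0],
    [[0,0,0],0]
  ],
  "claw": 0
}}

```text
t: 15.3
eef_pos: [586.9, -101.9, 44.5]
tcp_rot: [3.141, -0.0, 1.353]
ft_force: [0.4, -0.5, -0.3]
opening: 0.636
grip_force: 0.0
```

{"fn": "arm_command", "kwargs": {
  "rows": [
    [[0,0,0],0],
    [[0,0,0],0],
    [[0,0,0],0],
    [[0,0,0],0],
    [[0,0,0],0]
  ]
}}

```text
t: 15.8
eef_pos: [586.8, -101.8, 44.3]
tcp_rot: [-3.141, -0.0, 1.353]
ft_force: [0.3, -0.0, -0.3]
opening: 0.288
grip_force: 30.0
```

{"fn": "arm_command", "kwargs": {
  "rows": [
    [[0,0,-0.06],0],
    [[0,0,-0.14],0],
    [[0,0,-0.14],0],
    [[0,0,-0.06],0],
    [[0.067,-0.039,0],0]
  ]
}}

```text
t: 16.3
eef_pos: [582.2, -84.4, 146.5]
tcp_rot: [3.137, 0.0, 1.351]
ft_force: [-0.5, 0.8, -0.1]
opening: 0.287
grip_force: 30.0
```

{"fn": "arm_command", "kwargs": {
  "rows": [
    [[0.134,-0.078,0],0],
    [[0.134,-0.078,0],0],
    [[0.134,-0.078,0],0],
    [[0.134,-0.078,0],0],
    [[0.134,-0.077,0],0]
  ]
}}

```text
t: 16.8
eef_pos: [520.4, 103.3, 143.4]
tcp_rot: [-3.14, 0.0, 1.353]
ft_force: [0.1, 0.0, -0.6]
opening: 0.283
grip_force: 30.0
```

{"fn": "arm_command", "kwargs": {
  "rows": [
    [[0.134,-0.077,0],0],
    [[0.067,-0.038,0],0],
    [[0,0,0],0],
    [[0,0,0],0],
    [[0,0,0],0]
  ]
}}

```text
t: 17.3
eef_pos: [504.9, 155.9, 144.0]
tcp_rot: [-3.141, 0.0, 1.352]
ft_force: [0.1, -0.2, -0.8]
opening: 0.289
grip_force: 30.0
```

```bash
python3 - <<'E'
from h import *
print(state()['t'],state()['eef_pos'],state()['opening'])
to(505,156.5,49)
p,d=viewer.read_camera('wrist');cv2.imwrite('pics/w4.png',p[:,:,::-1])
p,d=viewer.read_camera('side');cv2.imwrite('pics/s4.png',cv2.resize(p[90:250,220:380,::-1],None,fx=3,fy=3))
E
```

```text
17.3 [504.9461002  155.91320815 143.9586662 ] 0.28873842434224734
mm [ 0.6 -0.1 95. ] norm [ 0.002 -0.     0.38 ] rows>= 2.0 turn 0
```

View pics/w4.png

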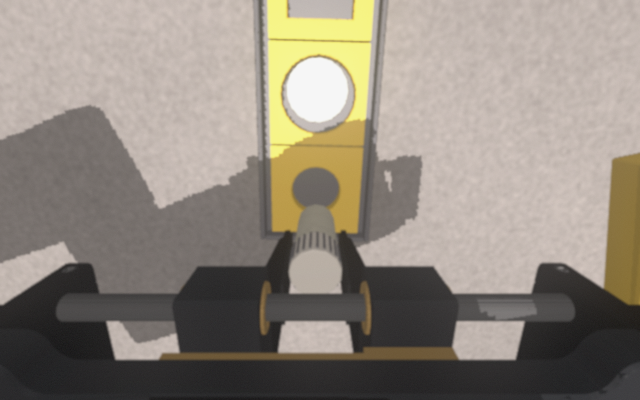

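View pics/s4.png

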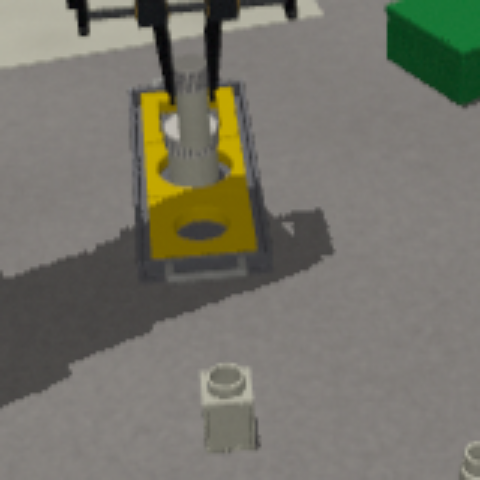

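The wrist view shows the jar's cap at (318,93), seated upright in the large hole. The vial hangs straight in the gripper, short of its hole at (316,188). The side crop agrees with this.

```bash
python3 - <<'E'
from h import *
print(ray('wrist',(316,189),19))
E
```

```text
[505.94367502 156.64423885  19.        ]
```

{"fn": "arm_command", "kwargs": {
  "rows": [
    [[0,0,0.1],0],
    [[0,0,0.1],0],
    [[0,0,0],0],
    [[0,0,0],0],
    [[0,0,0],0]
  ]
}}

```text
t: 17.9
eef_pos: [505.7, 156.3, 95.4]
tcp_rot: [3.14, -0.001, 1.352]
ft_force: [0.3, -0.5, -0.8]
opening: 0.288
grip_force: 30.0
```

Confirmed: the hole is at (506,156.6). I lower the vial.

{"fn": "arm_command", "kwargs": {
  "rows": [
    [[0,0,0.09],0],
    [[0,0,0.05],0],
    [[0,0,0.02],0],
    [[0,0,0.01],0],
    [[0,0,0.006],0]
  ]
}}

```text
t: 18.4
eef_pos: [505.3, 156.6, 50.6]
tcp_rot: [3.141, -0.0, 1.353]
ft_force: [0.2, -0.7, -0.5]
opening: 0.288
grip_force: 30.0
```

{"fn": "arm_command", "kwargs": {
  "rows": [
    [[0,0,0.002],0],
    [[0,0,0.001],0],
    [[0,0,0.001],0],
    [[0,0,0],0],
    [[0,0,0],0]
  ]
}}

```text
t: 18.9
eef_pos: [505.1, 156.5, 49.5]
tcp_rot: [3.141, -0.0, 1.353]
ft_force: [-0.8, -0.5, -1.0]
opening: 0.286
grip_force: 30.0
```

{"fn": "arm_command", "kwargs": {
  "rows": [
    [[0,0,0.001],0],
    [[0,0,0.001],0],
    [[0,0,0],0],
    [[0,0,0],0],
    [[0,0,0],0]
  ]
}}

```text
t: 19.4
eef_pos: [505.1, 156.6, 49.2]
tcp_rot: [3.141, -0.0, 1.353]
ft_force: [-0.8, -0.0, 5.6]
opening: 0.283
grip_force: 30.0
```

{"fn": "arm_command", "kwargs": {
  "rows": [
    [[0,0,0],0],
    [[0,0,0],0],
    [[0,0,0],0],
    [[0,0,0],0],
    [[0,0,0],0]
  ],
  "claw": 1
}}

```text
t: 19.9
eef_pos: [505.0, 156.5, 48.8]
tcp_rot: [-3.141, -0.0, 1.353]
ft_force: [-0.3, -0.0, 0.2]
opening: 0.648
grip_force: 0.0
```

{"fn": "arm_command", "kwargs": {
  "rows": [
    [[0,0,0],0],
    [[0,0,-0.1],0],
    [[0,0,-0.16],0],
    [[0,0,-0.16],0],
    [[0,0,-0.14],0]
  ]
}}

```text
t: 20.4
eef_pos: [505.0, 156.5, 190.8]
tcp_rot: [3.141, -0.0, 1.353]
ft_force: [0.4, -0.6, 0.1]
opening: 0.994
grip_force: 0.0
```

{"fn": "arm_command", "kwargs": {
  "rows": [
    [[-0.17,0.079,0],0],
    [[-0.17,0.079,0],0],
    [[-0.17,0.079,0],0],
    [[-0.17,0.079,0],0],
    [[-0.17,0.079,0],0]
  ]
}}

```text
t: 20.9
eef_pos: [555.5, -74.2, 189.0]
tcp_rot: [3.141, -0.0, 1.353]
ft_force: [0.9, 0.4, 0.3]
opening: 1.0
grip_force: 0.0
```

{"fn": "arm_command", "kwargs": {
  "rows": [
    [[-0.17,0.079,0],0],
    [[-0.17,0.079,0],0],
    [[-0.17,0.079,0],0],
    [[-0.17,0.079,0],0],
    [[-0.17,0.079,0],0]
  ]
}}

```text
t: 21.4
eef_pos: [606.0, -303.1, 188.8]
tcp_rot: [-3.142, -0.0, 1.353]
ft_force: [0.7, 0.8, -0.1]
opening: 1.001
grip_force: 0.0
```

{"fn": "arm_command", "kwargs": {
  "rows": [
    [[-0.17,0.079,0],0],
    [[-0.17,0.079,0],0],
    [[-0.17,0.079,0],0],
    [[0,0,0],-0.043],
    [[0,0,0],-0.043]
  ]
}}

```text
t: 21.9
eef_pos: [635.7, -439.9, 187.5]
tcp_rot: [-3.141, -0.001, 1.626]
ft_force: [0.8, 0.4, -0.6]
opening: 1.0
grip_force: 0.0
```

{"fn": "arm_command", "kwargs": {
  "rows": [
    [[0,0,0],-0.043],
    [[0,0,0],-0.043],
    [[0,0,0],-0.043],
    [[0,0,0],0],
    [[0,0,0],0]
  ]
}}

```text
t: 22.4
eef_pos: [636.2, -438.4, 188.7]
tcp_rot: [-3.142, -0.0, 2.024]
ft_force: [0.2, -0.5, 0.1]
opening: 1.002
grip_force: 0.0
```

```bash
python3 - <<'E'
from h import *
s=state();print(s['t'],s['eef_pos'],s['tcp_rot'])
p,d=viewer.read_camera('wrist')
cv2.imwrite('pics/w5.png',cv2.resize(p[30:180,220:420,::-1],None,fx=4,fy=4,interpolation=cv2.INTER_CUBIC))
r=models.mark_of('wrist','bottle')[:2];print([(x['position'],x['confidence']) for x in r])
E
```

```text
22.4 [ 636.20605415 -438.38627485  188.65267393] [-3.14156287e+00 -3.41503736e-04  2.02435490e+00]
[([600.7, -365.0, 3.4], 0.64)]
```

View pics/w5.png

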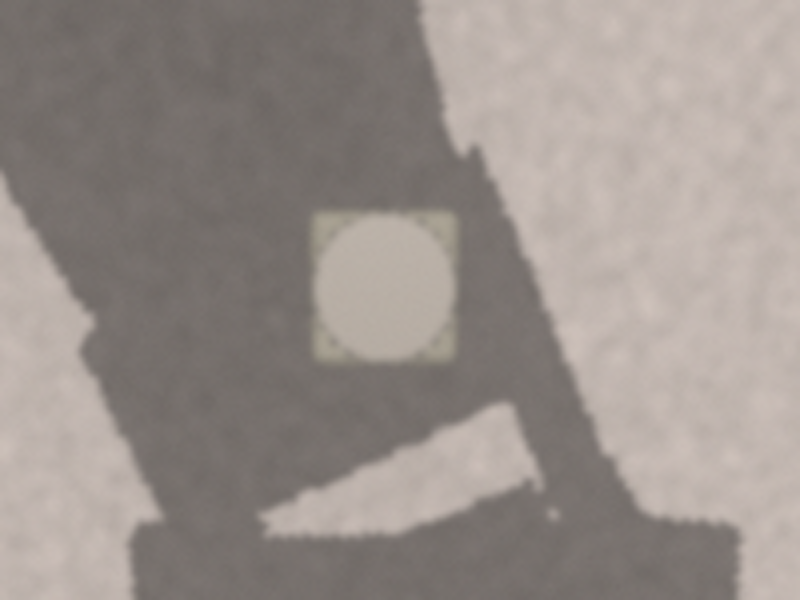

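Looking from directly above, the bottle is square to the image. Its cap centre is at crop (385,287), which is full-frame (316.2,101.8).

```bash
python3 - <<'E'
from h import *
b=ray('wrist',(316.2,101.8),65);print(b);to(*b[:2],25)
E
```

```text
[ 599.60518138 -362.91283016   65.        ]
mm [ 83.9   0.2 163.7] norm [0.336 0.001 0.655] rows>= 4.0 turn 0
```

{"fn": "arm_command", "kwargs": {
  "rows": [
    [[0.1,0,0],0],
    [[0.14,0,0],0],
    [[0.095,0,0],0],
    [[0,0,0.16],0],
    [[0,0,0.19],0]
  ]
}}

```text
t: 23.0
eef_pos: [600.2, -363.3, 103.1]
tcp_rot: [3.139, 0.005, 2.027]
ft_force: [0.8, -0.3, -1.1]
opening: 1.0
grip_force: 0.0
```

{"fn": "arm_command", "kwargs": {
  "rows": [
    [[0,0,0.16],0],
    [[0,0,0.1],0],
    [[0,0,0.045],0],
    [[0,0,0],0],
    [[0,0,0],0]
  ]
}}

```text
t: 23.5
eef_pos: [599.8, -363.7, 26.4]
tcp_rot: [3.141, 0.001, 2.028]
ft_force: [0.4, -0.4, -0.1]
opening: 0.999
grip_force: 0.0
```

{"fn": "arm_command", "kwargs": {
  "rows": [
    [[0,0,0],0],
    [[0,0,0],0],
    [[0,0,0],0],
    [[0,0,0],0],
    [[0,0,0],0]
  ],
  "claw": 0
}}

```text
t: 24.0
eef_pos: [599.3, -363.3, 25.3]
tcp_rot: [3.141, 0.0, 2.028]
ft_force: [0.4, 0.0, -0.1]
opening: 0.634
grip_force: 0.0
```

{"fn": "arm_command", "kwargs": {
  "rows": [
    [[0,0,0],0],
    [[0,0,0],0],
    [[0,0,0],0],
    [[0,0,0],0],
    [[0,0,0],0]
  ]
}}

```text
t: 24.5
eef_pos: [599.2, -363.3, 25.0]
tcp_rot: [3.142, -0.0, 2.028]
ft_force: [-0.1, -0.3, 0.0]
opening: 0.38
grip_force: 30.0
```

{"fn": "arm_command", "kwargs": {
  "rows": [
    [[0,0,-0.06],0],
    [[0,0,-0.14],0],
    [[0,0,-0.16],0],
    [[0,0,-0.12],0],
    [[0,0,0],0.038]
  ]
}}

```text
t: 25.0
eef_pos: [600.7, -364.4, 151.4]
tcp_rot: [3.137, 0.007, 1.908]
ft_force: [-0.6, -0.5, -0.9]
opening: 0.371
grip_force: 30.0
```

{"fn": "arm_command", "kwargs": {
  "rows": [
    [[0,0,0],0.045],
    [[0,0,0],0.045],
    [[0,0,0],0.045],
    [[0,0,0],0.045],
    [[0.083,-0.026,0],0]
  ]
}}

```text
t: 25.5
eef_pos: [597.5, -343.3, 146.1]
tcp_rot: [3.14, 0.001, 1.337]
ft_force: [0.2, 0.6, -0.8]
opening: 0.379
grip_force: 30.0
```

{"fn": "arm_command", "kwargs": {
  "rows": [
    [[0.166,-0.052,0],0],
    [[0.166,-0.052,0],0],
    [[0.166,-0.052,0],0],
    [[0.166,-0.052,0],0],
    [[0.166,-0.052,0],0]
  ]
}}

```text
t: 26.0
eef_pos: [580.8, -123.2, 146.3]
tcp_rot: [3.14, -0.0, 1.343]
ft_force: [1.1, 0.7, -0.8]
opening: 0.375
grip_force: 30.0
```

{"fn": "arm_command", "kwargs": {
  "rows": [
    [[0.166,-0.052,0],0],
    [[0.166,-0.052,0],0],
    [[0.166,-0.052,0],0],
    [[0.166,-0.052,0],0],
    [[0.166,-0.052,0],0]
  ]
}}

```text
t: 26.5
eef_pos: [564.3, 93.7, 146.3]
tcp_rot: [3.14, -0.0, 1.343]
ft_force: [0.4, -0.3, -0.9]
opening: 0.373
grip_force: 30.0
```

{"fn": "arm_command", "kwargs": {
  "rows": [
    [[0.166,-0.052,0],0],
    [[0.166,-0.052,0],0],
    [[0.166,-0.052,0],0],
    [[0.15,-0.045,0],0],
    [[0,0,0],0]
  ]
}}

```text
t: 27.0
eef_pos: [551.4, 265.2, 146.2]
tcp_rot: [3.141, -0.001, 1.347]
ft_force: [0.4, 0.2, -1.0]
opening: 0.375
grip_force: 30.0
```

```bash
python3 - <<'E'
from h import *
p,d=viewer.read_camera('wrist');cv2.imwrite('pics/w6.png',p[:,:,::-1])
print(state()['t'],state()['eef_pos'],state()['tcp_rot'],state()['opening'])
to(547,331.5,30,1.343)
E
```

```text
27.05 [551.56693965 263.23607826 145.99681182] [ 3.14080464e+00 -6.13979124e-04  1.34672725e+00] 0.3760142851111274
mm [ 65.5 -19.6 116. ] norm [ 0.262 -0.078  0.464] rows>= 3.0 turn 0.001
```

View pics/w6.png

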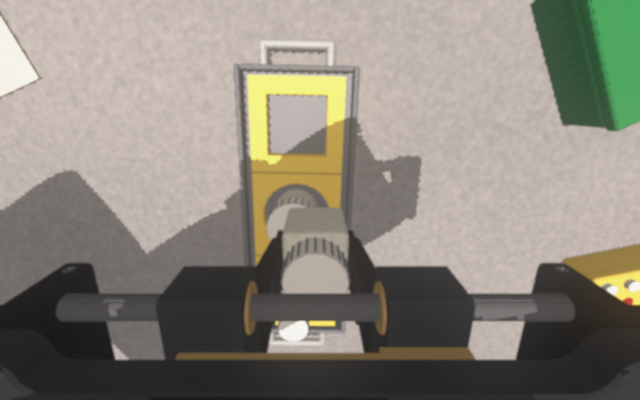

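The square hole is open and clear, spanning (267–327, 94–155). The seated jar is behind the held bottle.

```bash
python3 - <<'E'
from h import *
C=[ray('wrist',q,19)[:2] for q in((267,94),(326,94),(327,155),(268,155))]
c=np.mean(C,0);print(c,[np.hypot(*(C[i]-C[i-1])) for i in range(4)]);to(*c,30,1.343)
E
```

```text
[548.70102145 327.94939161] [np.float64(55.66210903618687), np.float64(53.589195849291926), np.float64(55.666185821375336), np.float64(56.75297108099193)]
mm [ 62.5 -17.2 116. ] norm [ 0.25  -0.069  0.464] rows>= 3.0 turn 0.001
```

{"fn": "arm_command", "kwargs": {
  "rows": [
    [[0.13,-0.037,0],0],
    [[0.127,-0.036,0],0],
    [[0,0,0.1],0],
    [[0,0,0.14],0],
    [[0,0,0],0]
  ]
}}

```text
t: 27.55
eef_pos: [547.2, 326.2, 82.2]
tcp_rot: [-3.137, 0.004, 1.343]
ft_force: [-1.0, -0.4, -1.3]
opening: 0.379
grip_force: 30.0
```

{"fn": "arm_command", "kwargs": {
  "rows": [
    [[0,0,0.12],0],
    [[0,0,0.06],0],
    [[0,0,0.02],0],
    [[0,0,0.01],0],
    [[0,0,0.004],0]
  ]
}}

```text
t: 28.05
eef_pos: [549.2, 327.9, 32.6]
tcp_rot: [3.141, -0.001, 1.343]
ft_force: [-0.4, -0.0, -0.2]
opening: 0.375
grip_force: 30.0
```

{"fn": "arm_command", "kwargs": {
  "rows": [
    [[0,0,0.002],0],
    [[0,0,0.002],0],
    [[0,0,0],0],
    [[0,0,0],0],
    [[0,0,0],0]
  ]
}}

```text
t: 28.55
eef_pos: [548.8, 327.9, 30.8]
tcp_rot: [3.141, -0.0, 1.343]
ft_force: [0.2, 0.0, -1.0]
opening: 0.379
grip_force: 30.0
```

{"fn": "arm_command", "kwargs": {
  "rows": [
    [[0.006,-0.004,0],0],
    [[0,0,0.001],0],
    [[0,0,0.001],0],
    [[0,0,0.001],0],
    [[0,0,0],0]
  ]
}}

```text
t: 29.05
eef_pos: [548.1, 329.6, 30.0]
tcp_rot: [-3.142, -0.0, 1.343]
ft_force: [-0.9, -0.2, 0.9]
opening: 0.374
grip_force: 30.0
```

{"fn": "arm_command", "kwargs": {
  "rows": [
    [[0,0,0],0],
    [[0,0,0],0],
    [[0,0,0],0],
    [[0,0,0],0],
    [[0,0,0],0]
  ]
}}

```text
t: 29.55
eef_pos: [548.1, 329.6, 30.0]
tcp_rot: [-3.142, -0.0, 1.343]
ft_force: [-1.0, 0.5, 4.4]
opening: 0.377
grip_force: 30.0
```

Contact is at 4 N. I release, back off, and look from behind.

{"fn": "arm_command", "kwargs": {
  "rows": [
    [[0,0,0],0],
    [[0,0,0],0],
    [[0,0,0],0],
    [[0,0,0],0],
    [[0,0,0],0]
  ],
  "claw": 1
}}

```text
t: 30.05
eef_pos: [548.2, 329.5, 29.8]
tcp_rot: [3.142, -0.0, 1.343]
ft_force: [-0.9, -1.1, 0.4]
opening: 0.741
grip_force: 0.0
```

{"fn": "arm_command", "kwargs": {
  "rows": [
    [[0,0,0],0],
    [[0,0,-0.1],0],
    [[0,0,-0.19],0],
    [[0,0,-0.19],0],
    [[0,0,-0.19],0]
  ]
}}

```text
t: 30.55
eef_pos: [547.9, 329.4, 199.2]
tcp_rot: [-3.141, 0.0, 1.343]
ft_force: [0.5, 0.0, -1.1]
opening: 1.001
grip_force: 0.0
```

{"fn": "arm_command", "kwargs": {
  "rows": [
    [[-0.18,0,0],0],
    [[-0.18,0,0],0],
    [[-0.18,0,0],0],
    [[-0.18,0,0],0],
    [[-0.12,0,0],0]
  ]
}}

```text
t: 31.05
eef_pos: [499.9, 122.8, 197.6]
tcp_rot: [3.141, 0.0, 1.343]
ft_force: [1.0, -0.6, 0.1]
opening: 0.999
grip_force: 0.0
```

{"fn": "arm_command", "kwargs": {
  "rows": [
    [[0,0,0],0],
    [[0,0,0],0],
    [[0,0,0],0],
    [[0,0,0],0],
    [[0,0,0],0]
  ]
}}

```text
t: 31.55
eef_pos: [500.9, 125.7, 197.2]
tcp_rot: [-3.141, -0.0, 1.345]
ft_force: [-0.6, -0.2, 0.7]
opening: 0.998
grip_force: 0.0
```

```bash
python3 - <<'E'
from h import *
p,d=viewer.read_camera('wrist')
q,d=viewer.read_camera('side')
a=cv2.resize(p[0:260,180:460,::-1],(400,371));b=cv2.resize(q[100:350,220:470,::-1],(371,371))
cv2.imwrite('pics/f.png',np.hstack([a,b]));print(state()['t'],state()['eef_pos'])
E
```

```text
31.65 [500.76496982 125.46567412 197.23619228]
```

View pics/f.png

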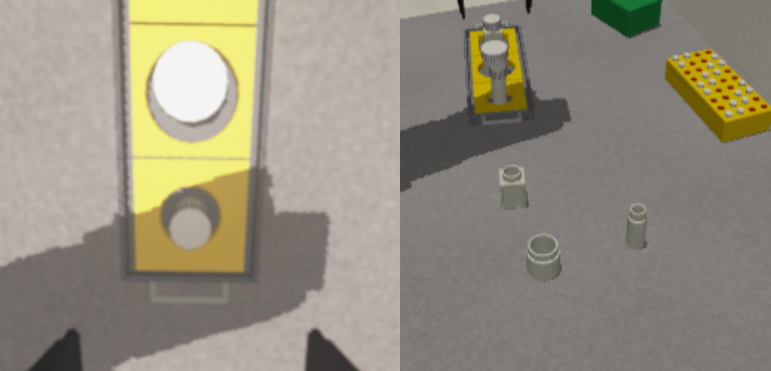

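The vial (190,228) and jar (190,82) stand upright in their holes. The bottle's cap shows upright in the far socket in the side crop at (491,22). The three open containers are still standing at (512,187), (543,257) and (637,226). I hand the job in.

```bash
python3 -c "
from h import *
print(env.job_done())"
```

```text
the job is handed in; nothing more can be done
None
```

The jar, vial and bottle are each set down upright in their own sockets, the three open containers are still standing where they were, and the job was handed in at about 32 s; the hand-in gave no verdict.

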